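Free the stuck lid of the ore pulverising bowl

ROBOT

A 6-joint arm with a two-finger parallel gripper is mounted at the origin on the work surface. World frame = base frame: x ahead of the robot, y to its left, z up, the work surface at z = 0. Lengths are in m, angles in rad, forces in N, time in s.
With the tool pointing down it reaches from about 0.35 to 0.975 m from the base axis. Payload 7.1 kg.
Tool frame: the origin (TCP) lies midway between the tips of the shut fingers; the grasp point (between the pads) lies 19 mm behind it; z points along the fingers, x is the direction in which the jaws open and shut, and the axes are right-handed (so a half turn about z gives the same grasp; the last joint's range is limited). The gripper opens to 88 mm and grips with 3 to 60 N. Pads are 20 mm wide; open, the fingers measure 115 mm over their backs; the gripper's body (75 mm by 178 mm) begins 61 mm behind the grasp point.
Start: joints at [-1.146, 0.423, 1.63, -0, 1.089, -0.019], TCP at [0.268, -0.564, 0.223] pointing down, gripper open.
Joint ranges: [-3, 3], [-0.9, 2.11], [0.09, 2.58], [-1.31, 4.45], [0.11, 2.69], [-2.54, 2.54]. Speed limits (rad/s): [2.39, 2.39, 3.01, 3.14, 3.14, 3.14].

INTERFACE

Orientations are given as a unit quaternion [w, x, y, z].
In Python, from station import move_pose, movel, movej, command_gripper, wait, inverse_kinematics, read_camera, camera_info, MotionError, job_done, get_time, get_joint_pos, get_qvel, get_effort, get_tcp_pos, get_ee_rot, get_ft_force, get_ft_torque, get_grip_width gives the robot as it stands. Calls block until the motion is done:
- move_pose(position, orientation): joint-space move of the TCP to a pose.
- movel(position, frame=None, v=0.15, until_force=None): straight line of the TCP; frame=None keeps the orientation; v is the mean speed in m/s. With until_force (N) it stops when the force on the tool has changed by that much, and returns True; else False.
- movej(angles): joint-space move.
- command_gripper(opening): opening from 0.0 (shut) to 1.0 (fully open); the grip force is fixed at half the most; returns when the fingers have stopped.
- wait(seconds).
- inverse_kinematics(position, orientation): joint angles nearest the present ones, or None.
- read_camera(name): name is "scene" or "top"; returns the picture (400x640x3 uint8, red, green, blue); there is no depth.
- camera_info(name): a dict with "intrinsics" (3x3 intrinsics, pixels), "T" (4x4, takes a point from camera to world coordinates). Camera axes: x right, y up, looking along -z (the intrinsics and any distortion apply to the point x, -y, -z); pixel columns grow to the right and rows downward; lengths in m; the calibration is good to about 2 mm. A picture is of the moment at which its call begins. camera_info takes no time and is no camera call.
A pose or a line that the arm cannot do raises MotionError and nothing moves.
- job_done(): hands the job in, once; it reports no verdict.
Readings, each from a call of its own:
- get_time(): time.
- get_joint_pos(): joint angles.
- get_qvel(): joint speeds.
- get_effort(): joint torques, N m.
- get_tcp_pos(): TCP position.
- get_ee_rot(): TCP orientation.
- get_ft_force(): force on the tool from outside, world axes, zero at the start.
- get_ft_torque(): the same for the moment, N m.
- get_grip_width(): opening from 0.0 (shut) to 1.0 (fully open).
Only numpy, scipy, OpenCV 4.12 (cv2) and the standard library are available. Lean on these libraries where they do the work, as an engineer would, in place of code of your own. Each camera call takes 0.05 s, during which the arm holds its last target. There are 200 camera calls.

TASK

Use the mallet to drive the yellow sprung release pin of the pulverising bowl all the way down (no fingers on the pin), then set the mallet down on the bench without dropping it. Then pull the lid straight up by its red handle past the grip of its sticky rubber seal, without jerking it far away, and finish while still holding the lid steady and level over the bowl, about 3 cm above its seat. Leave the bottle, the mortar and the yellow analyser where they stand.

Things in the scene. Friction and masses are not known exactly. Their poses are not given: they have to be found in the camera images.
- mill: steel pulverising bowl, 190 mm across, rim 105 mm above the bench, on a green bed bolted to the bench. Origin: on the bench under the bowl's centre; its z is up, its own -x side is the front. At its -y side stands the latch post with the release pin: 50 mm square, centred at (-20, -158) mm, top 141 mm above the bench. Yaw is within 20 degrees of 0
- pin (a joint): travel of the sprung release pin, m: 0 up, 0.014 fully down. It goes straight down, needs 5 to 8 N, and a stiff collar keeps it where it is driven. It draws back a brass bolt (22 mm wide) from over the lid's ear; the bolt locks the lid until the pin is fully down
- pin_top (a point): centre of the flat top of the yellow pin head (26 mm across), 167 mm above the bench when up; fixed to the mill's frame at (-20, -158, 167) mm, and lowers by the pin's travel
- lid_handle (a point): middle of the lid's red handle: a square bar 16 mm thick along the lid's y over the lid's centre, 88 mm clear between its posts; its axis is 56 mm above the lid's underside (45 mm above its top), 161 mm above the bench when seated
- mallet: soft-faced mallet, about 0.36 kg, standing on one face of its head. Origin: centre of the lower face; z up along the head (50 mm across, 84 mm long); the wooden handle points along its -x, level, axis 42 mm above the lower face, 22 mm wide by 24 mm high, from 25 to 185 mm from the head's axis. Stands steadily on its face
- mallet_head (a point): centre of the mallet's head, 42 mm above the bench when it stands on a face and 25 mm when it lies
- mallet_handle (a point): point on the mallet's handle axis 58 mm from the head's axis; a good place to grip it
- bottle: amber jar, 60 mm across, 130 mm tall; bystander. Origin: centre of its underside
- mortar: white ceramic mortar, 112 mm across, 65 mm high, its pestle sticking out to 105 mm; bystander. Origin: centre of its underside
- analyser: yellow pistol-shaped handheld ore analyser lying on its side, about 250 by 210 mm, 70 mm high, 1.4 kg; bystander. Origin: under the middle of its barrel
- lid: loose round aluminium lid, 198 mm across, 11 mm thick, 0.6 kg. Origin: centre of its underside, z up; seated at the start: origin 105 mm above the bench on the bowl's axis, axes along the mill's. Its 26 mm deep black plug sits in the sticky seal: pulled up, the force peaks at 14 to 19 N (weight of 6 N included) 3 to 6 mm up, then drops; from 20 mm up it is clear and only its weight is left
Not all that is in view belongs to the job. Of the things that look like the mallet, the smaller one is meant. Of the things that look like the lid, the smaller one is meant.

How it is judged:
On the way, in this order (a step that is already met when the one before it is completed fails the run):
1. the release pin is driven fully down with the mallet (value of joint pin above 0.0115 m), for 0.1 s.
2. the mallet is set down on the bench and let go (height (world z) of mallet_head below 0.06 m and contact force between the fingers and mallet below 0.1 N and linear speed of mallet below 0.05 m/s), for 0.2 s.
3. the lid is broken free of its seal and held clear of it (z of lid in the frame of mill above 0.121 m and contact force between the fingers and lid above 1 N and contact force between mill and lid below 0.1 N), for 0.2 s.
At the end, for the whole second after the job is handed in: The fingers hold the lid, still, level within 0.2 rad, over the bowl (within 30 mm of its axis), 18 to 50 mm above its seat, touching neither bowl nor anything else that could prop it; the pin is fully down (over 11.5 mm); the mallet rests on the bench, untouched (head centre under 60 mm) (z of lid in the frame of mill between 0.123 and 0.155 m and horizontal distance between lid and mill below 0.03 m and angle between lid's own z axis and vertical below 0.2 rad and linear speed of lid below 0.02 m/s and angular speed of lid below 0.1 rad/s and contact force between the fingers and lid above 1 N and contact force between each of mill, mallet, bottle and lid below 0.1 N and value of joint pin above 0.0115 m and height (world z) of mallet_head below 0.06 m and linear speed of mallet below 0.03 m/s and contact force between each of the arm, the fingers and mallet below 0.1 N); the arm keeps its last pose, push and grip.
It fails at once if the lid is jerked more than 10 cm above its seat (z of lid in the frame of mill above 0.205 m).
It fails at once if the pin is pushed with the fingers or the arm instead of the mallet (contact force between any of the fingers, the arm and pin above 0.5 N).
It fails at once if the mallet is dropped or thrown (linear speed of mallet above 0.8 m/s and contact force between the fingers and mallet below 0.1 N).
It fails at once if a bystander is shifted by more than 3 cm or tipped (distance of any of bottle, mortar, analyser from where it was at the start of the episode above 0.03 m or angle between any of bottle, mortar's own z axis and vertical above 0.5 rad).
It also fails if it takes over 54 s, if anything falls off the work surface, if the arm or the gripper's body presses on something with over 40 N, if the wrist force passes 120 N, or if a joint passes its speed limit or range.

## Working session

There is one attempt and no reset: what is moved stays moved. The work goes in short steps, each a Python script; the robot and the scene stay as the last script left them, time stands still between calls to the robot, and variables do not carry over. Pictures are saved under pics/ and viewed, about 8 in all and at most 12, crops included, and the job is handed in when it is done.

```bash
mkdir -p pics; python3 - <<'E'
from station import *
import cv2
for n in("scene","top"):
    cv2.imwrite(f"pics/{n}0.png",read_camera(n)[:,:,::-1]); i=camera_info(n); print(n,i)
print(get_time(),get_ee_rot(),get_ft_force())
E
ls
```

```text
scene {'intrinsics': array([[375.32356364,   0.        , 318.88909916],
       [  0.        , 375.32356364, 204.38089419],
       [  0.        ,   0.        ,   1.        ]]), 'T': array([[ 1.74577681e-01, -7.79178574e-01,  6.01999488e-01,
         1.32569272e+00],
       [ 9.84642684e-01,  1.38887864e-01, -1.05777811e-01,
        -2.09080394e-01],
       [-1.19061907e-03,  6.11220836e-01,  7.91459204e-01,
         1.25963954e+00],
       [ 0.00000000e+00,  0.00000000e+00,  0.00000000e+00,
         1.00000000e+00]])}
top {'intrinsics': array([[387.29470737,   0.        , 320.72140696],
       [  0.        , 387.29470737, 201.3896618 ],
       [  0.        ,   0.        ,   1.        ]]), 'T': array([[ 0.02026303,  0.98606525, -0.16512033,  0.18792534],
       [-0.99979075,  0.01952164, -0.00611178, -0.0869264 ],
       [-0.00280319,  0.16520962,  0.98625449,  1.61817215],
       [ 0.        ,  0.        ,  0.        ,  1.        ]])}
0.1 [-3.71692869e-04  8.45385134e-01 -5.34156824e-01 -5.69631239e-04] [-0.0184634   0.33627896  0.22440647]
pics
```

View pics/scene0.png

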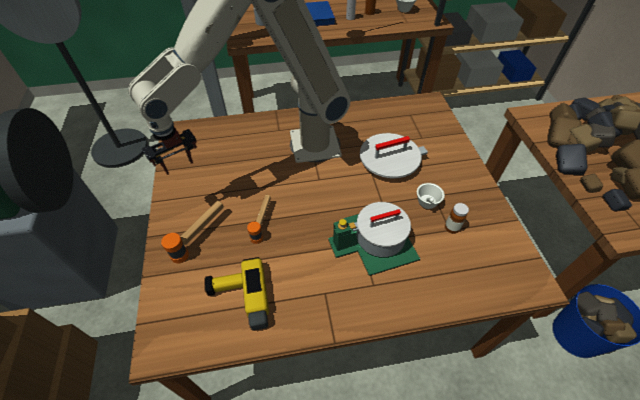

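View pics/top0.png

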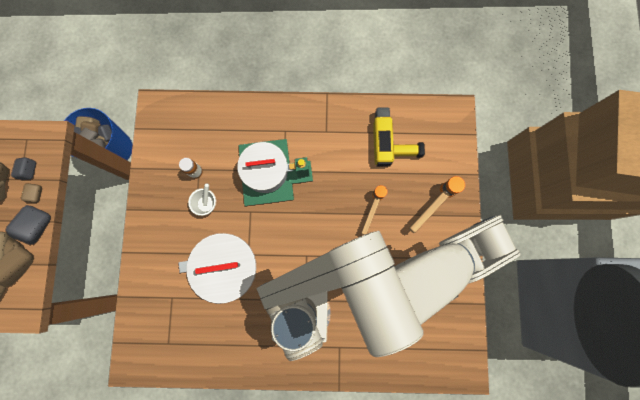

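Mallets are at top (380,190) and (456,184). The one at (380,190) is smaller in both views, so it is the one meant. Lids are at (262,165) on the green-bed bowl and (222,268) loose. The one on the bowl is smaller. I'll confirm both in enlarged crops.

```bash
python3 - <<'E'
import cv2,numpy as np
t=cv2.imread("pics/top0.png");s=cv2.imread("pics/scene0.png")
def crop(im,x,y,w,h,k): 
    c=cv2.resize(im[y:y+h,x:x+w],None,fx=k,fy=k,interpolation=cv2.INTER_CUBIC)
    for i in range(0,w,10): 
        cv2.line(c,(i*k,0),(i*k,6),(255,0,255),1); 
        if i%20==0: cv2.putText(c,str(x+i),(i*k,16),0,.35,(255,0,255),1)
    for i in range(0,h,10):
        cv2.line(c,(0,i*k),(6,i*k),(255,0,255),1)
        if i%20==0: cv2.putText(c,str(y+i),(8,i*k+4),0,.35,(255,0,255),1)
    return c
a=np.hstack([crop(t,230,130,100,75,4),crop(t,350,175,100,75,4)])
b=np.hstack([crop(s,325,195,100,75,4),crop(s,210,185,100,75,4)])
cv2.imwrite("pics/c1.png",np.vstack([a,b]))
E
```

```text
(no output)
```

View pics/c1.png

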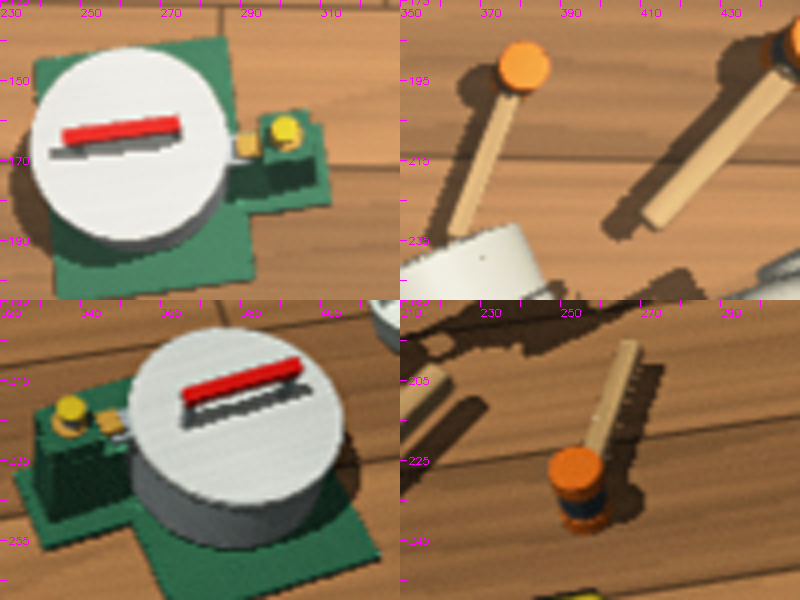

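The crop confirms it. The small mallet's head top is at top (381,191.5) and scene (254,226.7). The bowl's lid with the red bar is centred at top (260.3,162.3). The yellow pin is at top (301.5,162.3) and scene (342.5,221.7).

```bash
cat >h.py <<'E'
from station import *
import numpy as np,cv2
from scipy.spatial.transform import Rotation as R
def ray(n,u,v):
    i=camera_info(n);K=i["intrinsics"];T=i["T"]
    d=np.array([(u-K[0,2])/K[0,0],-(v-K[1,2])/K[1,1],-1]);return T[:3,3],T[:3,:3]@d
def atz(n,u,v,z):
    o,d=ray(n,u,v);return o+d*(z-o[2])/d[2]
def proj(n,p):
    i=camera_info(n);K=i["intrinsics"];T=i["T"]
    c=T[:3,:3].T@(np.array(p)-T[:3,3]);return K[0,0]*c[0]/-c[2]+K[0,2],K[1,1]*c[1]/c[2]+K[1,2]
def quat(jaw): # tool down, jaw (tool x) at world angle
    c,s=np.cos(jaw),np.sin(jaw)
    return np.roll(R.from_matrix(np.array([[c,s,0],[s,-c,0],[0,0,-1]])).as_quat(),1)
E
python3 - <<'E'
from h import *
np.set_printoptions(precision=4,suppress=True)
for nm,t,s,z in [("bar-a",(245.5,164),(400,211),.169),("bar-b",(275,161),(371,219),.169),("pin",(301.5,162.3),(342.5,221.7),.167),
  ("head",(381,191.5),(254,226.7),.084),("hend",(364.5,232),(267.5,196.2),.054)]:
    print(nm,atz("top",*t,z),atz("scene",*s,z))
print("bottle",atz("top",188,165,.13),atz("scene",461,211,.13),"mortar",atz("top",202,202,.06))
print("analyser",[atz("top",*p,.05) for p in((385,108),(385,165),(424,150))])
print("lidc",atz("top",230+130/4,130+144/4,.116))
E
```

```text
bar-a [0.571  0.2152 0.169 ] [0.5775 0.2205 0.169 ]
bar-b [0.5852 0.1018 0.169 ] [0.5935 0.108  0.169 ]
pin [ 0.5826 -0.0006  0.167 ] [0.5858 0.0059 0.167 ]
head [ 0.49   -0.3196  0.084 ] [ 0.4935 -0.3124  0.084 ]
hend [ 0.3279 -0.2566  0.054 ] [ 0.3294 -0.2494  0.054 ]
bottle [0.5728 0.451  0.13  ] [0.5909 0.461  0.13  ] mortar [0.4367 0.4072 0.06  ]
analyser [array([ 0.8607, -0.3438,  0.05  ]), array([ 0.6096, -0.342 ,  0.05  ]), array([ 0.6776, -0.506 ,  0.05  ])]
lidc [0.5782 0.1579 0.116 ]
```

Averaged over both views, the geometry agrees with the given sizes. Pin to bowl centre is 158.7 mm (159 expected). Mill yaw is about 8° from both the pin and the bar. The bowl centre is near (0.582, 0.161), the pin at (0.584, 0.003) and the mallet head at (0.492, -0.316), with its handle pointing at 159°. Next I grip the mallet.

```bash
python3 - <<'E'
from h import *
a=np.radians(158.9);u=np.array([np.cos(a),np.sin(a)]);g=np.array([.4918,-.316])+.050*u
q=quat(a-np.pi/2-np.pi)
print(inverse_kinematics([*g,.15],q),inverse_kinematics([.534,.003,.2],quat(-np.pi/2)))
move_pose([*g,.15],q); print(movel([*g,.023],v=.08,until_force=8),get_tcp_pos())
command_gripper(0.0);print("w",get_grip_width()*88)
movel([*g,.10],v=.08);print(get_ft_force(),get_ft_torque(),get_grip_width()*88)
movel([*g,.25],v=.15)
move_pose([.534,.003,.25],quat(-np.pi/2))
movel([.534,.003,.205],v=.08)
print(get_time(),get_ft_force(),get_tcp_pos())
t=read_camera("top");s=read_camera("scene")
def c(im,x,y,w,h,k=4):return cv2.resize(im[y:y+h,x:x+w,::-1],None,fx=k,fy=k,interpolation=cv2.INTER_CUBIC)
cv2.imwrite("pics/p1.png",np.hstack([c(t,250,120,100,120),c(s,300,150,100,120)]))
E
```

```text
[-6.12132228e-01  3.93577824e-01  1.88079844e+00 -4.44089210e-16
  8.67216392e-01  1.32692857e+00] [-1.66682189e-02  3.19766322e-01  1.84977725e+00 -4.44089210e-16
  9.72049083e-01  1.55412811e+00]
False [ 0.44543921 -0.29816876  0.02344127]
w 22.280832805489588
[ 0.48209644  0.05109454 -3.8615749 ] [0.04388103 0.1387725  0.01872314] 21.668036791381116
8.2833 [-0.00682523  0.59540425 -3.20994463] [0.53431022 0.0029021  0.20514984]
```

View pics/p1.png

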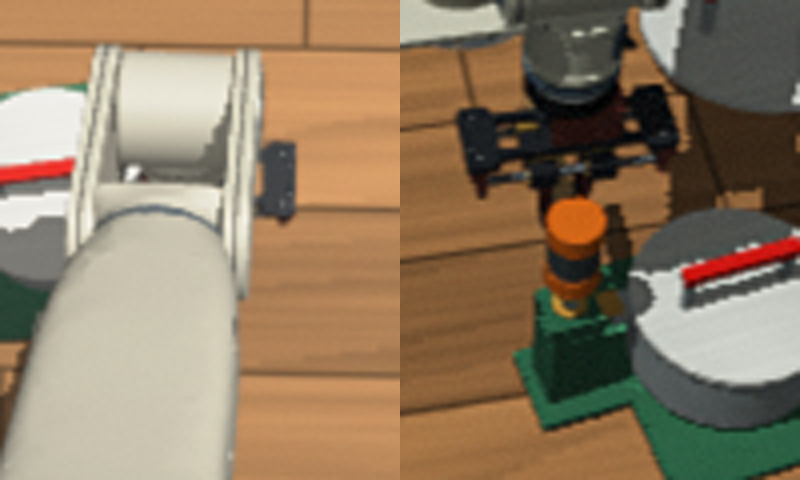

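The scene crop shows the head upright and level above the pin post, with its top at about (343.9,204.1). The pin collar is just visible below it. Next I drive it down, logging force.

```bash
python3 - <<'E'
from h import *
print(proj("scene",[.584,.003,.266]),proj("scene",[.584,.003,.167]))
f0=get_ft_force()[2]
z=.194
while z>.160:
    movel([.534,.003,z],v=.04);f=get_ft_force()[2]-f0
    print(round(z,4),round(get_tcp_pos()[2],4),round(f,1),get_ft_torque().round(2))
    if f>22: break
    z-=.002
wait(.2);print(get_time(),get_ft_force())
movel([.534,.003,.215],v=.06)
s=read_camera("scene")
cv2.imwrite("pics/p2.png",cv2.resize(s[160:260,300:420,::-1],None,fx=5,fy=5,interpolation=cv2.INTER_CUBIC))
E
```

```text
(np.float64(342.96380217260304), np.float64(204.3709439420194)) (np.float64(341.5826036942638), np.float64(221.4000612895024))
0.194 0.1937 -0.0 [0.05 0.16 0.01]
0.192 0.1919 0.5 [ 0.04  0.16 -0.02]
0.19 0.1901 0.4 [0.05 0.05 0.04]
0.188 0.1881 2.2 [ 0.02  0.1  -0.04]
0.186 0.186 2.6 [ 0.04  0.06 -0.  ]
0.184 0.1839 2.6 [-0.01  0.03 -0.05]
0.182 0.1819 2.8 [-0.01 -0.01 -0.02]
0.18 0.1799 2.6 [-0.02  0.01  0.  ]
0.178 0.1779 2.1 [-0.03  0.03 -0.01]
0.176 0.1759 3.9 [-0.01  0.05 -0.01]
0.174 0.1745 11.3 [-0.31  0.63 -0.1 ]
0.172 0.1729 17.2 [-0.32  1.03 -0.06]
0.17 0.171 18.7 [-0.28  1.23 -0.05]
0.168 0.169 20.4 [-0.3   1.47 -0.07]
0.166 0.1669 20.2 [-0.3   1.51 -0.13]
0.164 0.1648 20.1 [-0.31  1.55 -0.1 ]
0.162 0.1628 19.0 [-0.31  1.59 -0.1 ]
13.0083 [-11.2823363   -2.2772414   16.86373413]
```

View pics/p2.png

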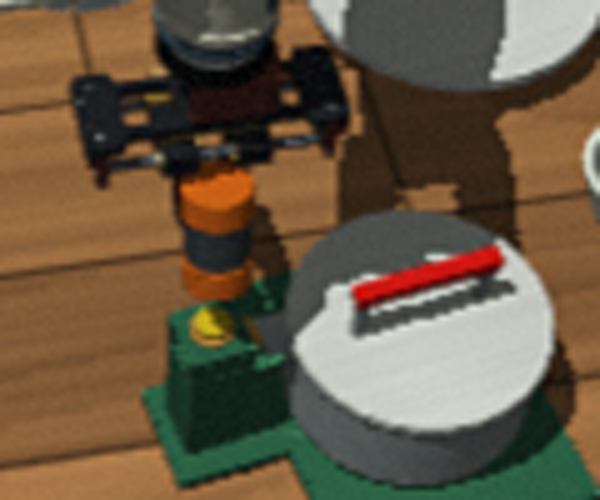

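The force rose steeply at TCP 0.174, which matches the 14 mm stop. After that the mallet pivoted in the grip. In the picture the pin top is now at about v=224.0, up from 221.3, and 223.8 is predicted for fully down. The head top is at about (343,197.6), higher than it would be level, so I'll estimate its tilt to set it down flat.

```bash
python3 - <<'E'
from h import *
p=get_tcp_pos();print(p,get_ft_force(),get_ft_torque(),get_grip_width()*88)
print("pin down pred",proj("scene",[.584,.003,.153]))
g=np.array([p[0],p[2]+.019])
for th in (0,.05,.1,.15,.2,.25,.3):
    c,s=np.cos(th),np.sin(th)
    f=lambda x,z:proj("scene",[g[0]+c*x-s*z,.003,g[1]+s*x+c*z])[1]
    print(th,"top c %.1f top far %.1f near %.1f bottom front %.1f"%(f(.05,.042),f(.025,.042),f(.075,.042),f(.075,-.042)))
im=cv2.imread("pics/p2.png");hsv=cv2.cvtColor(im,cv2.COLOR_BGR2HSV)
col=hsv[:,212:222].mean(1)
m=(hsv[:,212:222,0]<18)&(hsv[:,212:222,1]>180)&(hsv[:,212:222,2]>120)
ys=np.where(m.mean(1)>.5)[0]; br=np.split(ys,np.where(np.diff(ys)>1)[0]+1)
print([(160+b[0]/5,160+b[-1]/5) for b in br])
for d in(.05,.1,.2): pass
E
```

```text
[0.53363609 0.00296969 0.21453435] [-0.18849325 -0.44563061 -2.61258435] [-0.00454828  0.13613257 -0.01845236] 21.885625050760595
pin down pred (np.float64(341.40027244650224), np.float64(223.6480656588511))
0 top c 202.5 top far 196.8 near 208.4 bottom front 223.1
0.05 top c 201.6 top far 196.1 near 207.2 bottom front 222.9
0.1 top c 200.6 top far 195.4 near 206.0 bottom front 222.7
0.15 top c 199.6 top far 194.7 near 204.8 bottom front 222.4
0.2 top c 198.7 top far 194.0 near 203.5 bottom front 222.1
0.25 top c 197.7 top far 193.3 near 202.2 bottom front 221.6
0.3 top c 196.7 top far 192.7 near 200.9 bottom front 221.2
[(np.float64(195.0), np.float64(206.2)), (np.float64(215.0), np.float64(219.4))]
```

Tilt is about 0.2 rad head-up. I'll set the mallet down back at its old place with a matching tool tilt.

```bash
python3 - <<'E'
from h import *
movel([.534,.003,.26],v=.12)
a=np.radians(158.9);G=np.array([.4918,-.316,0])+.050*np.array([np.cos(a),np.sin(a),0])
jaw=a-1.5*np.pi;q0=quat(jaw)
my=np.array([-np.sin(a-np.pi),np.cos(a-np.pi),0])
Rt=R.from_rotvec(.2*my)*R.from_quat(np.roll(q0,-1))
q=np.roll(Rt.as_quat(),1);tz=Rt.as_matrix()[:,2]
T=lambda z:(G+[0,0,z]+.019*tz)
move_pose(T(.16),q)
movel(T(.07),v=.1)
s=read_camera("scene")
r=movel(T(.034),v=.03,until_force=3.0);p=get_tcp_pos()
print(r,p-.019*tz,get_ft_force(),get_time())
s2=read_camera("scene")
k=lambda s:cv2.resize(s[160:260,210:300,::-1],None,fx=4,fy=4,interpolation=cv2.INTER_CUBIC)
cv2.imwrite("pics/p3.png",np.hstack([k(s),k(s2)]))
E
```

```text
True [ 0.4448642  -0.29784912  0.03711405] [ 0.53546296 -0.40178228  5.4136598 ] 17.9833
```

View pics/p3.png

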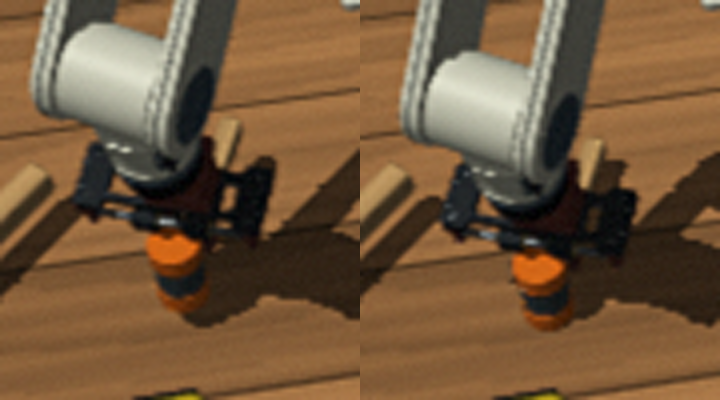

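The head now stands upright on the bench with contact force registered. I release, retreat along the tool axis and check.

```bash
python3 - <<'E'
from h import *
command_gripper(1.0);wait(.3)
q=np.array(get_ee_rot());tz=R.from_quat(np.roll(q,-1)).as_matrix()[:,2]
p=get_tcp_pos();movel(p-.12*tz,v=.12)
movel(get_tcp_pos()+[0,0,.08],v=.2)
c=np.array([.5818,.1614]);
move_pose([*c,.25],quat(np.radians(8)))
print(get_time(),get_tcp_pos(),get_joint_pos())
s=read_camera("scene");k=lambda a:cv2.resize(a[:,:,::-1],None,fx=4,fy=4,interpolation=cv2.INTER_CUBIC)
cv2.imwrite("pics/p4.png",np.hstack([k(s[170:270,210:300]),k(s[160:260,325:425])]))
E
```

```text
22.9 [0.58185498 0.16059572 0.24963106] [ 2.49700877e-01  3.63049146e-01  1.65482596e+00 -2.48903751e-04
  1.12440165e+00  1.11760183e-01]
```

View pics/p4.png

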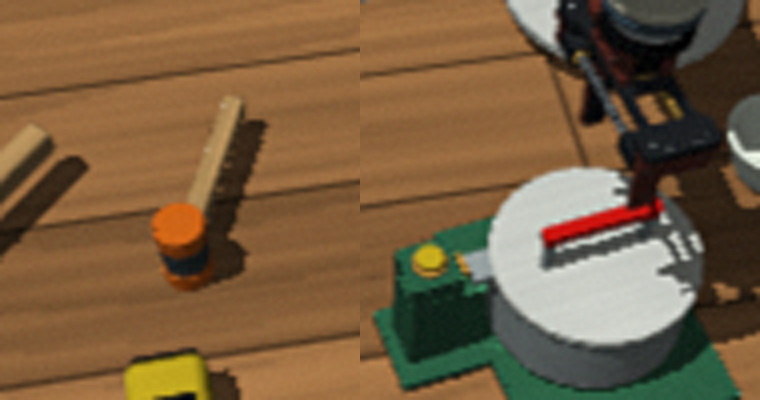

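The mallet stands on its face. The pin is low at (342,224) and the brass bolt has drawn back off the lid's ear. Next I grip the handle and pull.

```bash
python3 - <<'E'
from h import *
c=[.5818,.1614]
print(movel([*c,.142],v=.08,until_force=6),get_tcp_pos())
command_gripper(0.0);p=np.array(get_tcp_pos());print("w",get_grip_width()*88,get_ft_force())
f0=get_ft_force()[2]
for d in (.002,.004,.006,.008,.012,.016,.020,.025,.030):
    movel(p+[0,0,d],v=.02);print(d,round(get_tcp_pos()[2]-p[2],4),round(get_ft_force()[2]-f0,1),round(get_grip_width()*88,1))
wait(.5);print(get_time(),get_ft_force(),get_ft_torque(),get_tcp_pos())
s=read_camera("scene");k=lambda a:cv2.resize(a[:,:,::-1],None,fx=5,fy=5,interpolation=cv2.INTER_CUBIC)
cv2.imwrite("pics/p5.png",k(s[160:265,325:425]))
E
```

```text
False [0.58219579 0.16150468 0.14257324]
w 15.448630150948127 [-0.96577673  0.35970328 -0.00883545]
0.002 0.0012 -9.0 15.8
0.004 0.0032 -12.8 16.0
0.006 0.0057 -13.8 15.9
0.008 0.0091 -6.1 16.1
0.012 0.0137 5.4 16.2
0.016 0.0163 -0.6 16.1
0.02 0.0199 -5.6 15.7
0.025 0.0252 -5.6 16.1
0.03 0.0302 -5.4 15.8
28.9 [ 0.05173651  0.72310898 -6.46948782] [-0.06858056 -0.0854799  -0.05859177] [0.58163465 0.16136446 0.1719375 ]
```

View pics/p5.png

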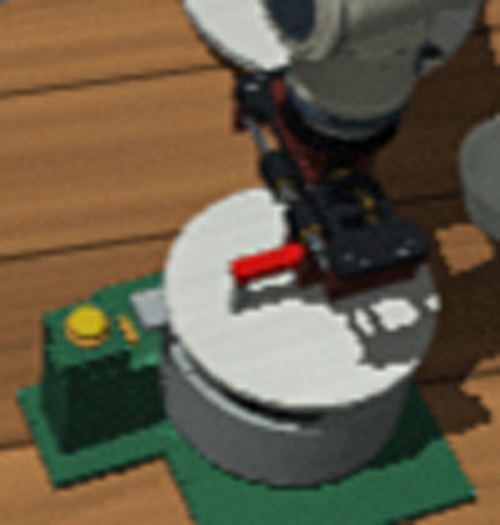

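The lid is clear of the bowl and level, with black plug and a gap visible under it. The bar's end rose about 5.8 px, which is roughly 3 cm, so it did not slip. Only its weight of about 6 N is left on the tool. I hand in.

```bash
python3 -c "
from station import *
print(get_time(),get_qvel().round(4),get_ft_force());job_done()"
```

```text
28.95 [-0.0004 -0.0004 -0.0006  0.0004 -0.0007  0.0009] [ 0.44925826  0.66739775 -5.68512813]
the job is handed in; nothing more can be done
```

I drove the pin down with the smaller mallet, stood the mallet back on the bench and released it. I then pulled the lid free and handed in at 28.95 s, still holding it about 3 cm above its seat. No verdict was reported.

- **Pin:** The force rose steeply where the 14 mm stop should be. The pin head then sat at the pixel height predicted for fully down, and the brass bolt was off the lid's ear.
- **Mallet:** It pivoted about 0.2 rad in the grip once the pin bottomed. I tilted the tool to match, and the picture after release shows it standing upright on its face. Touchdown came with the grip at 37 mm instead of the expected 42 mm.
- **Lid:** The pull peaked at about 14 N at 6 mm up, then fell to about 6 N, the lid's weight. It looks level and clear of the bowl, and a rise of about 32 mm in the image against the 30 mm commanded shows no slip in the grip. The arm was still when I handed in.
- **Readings that disagreed:** While the pin travelled, the force change read only about 2.6 N, below the stated 5 to 8 N. The two cameras differed by about 6 mm in y, so I averaged them.
- **Bystanders:** I did not measure the bottle, mortar and analyser again at the end. The arm's planned path stayed away from them.

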